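# Tilt the blue glass light board to 45 degrees

## Robot

A 6-joint arm with a two-finger parallel gripper is mounted at the origin on a cart in front of the work surface, level with it; the furniture and walls round the work are solid. World frame = base frame: x ahead of the robot, y to its left, z up, the work surface at z = 0. Lengths are in mm, angles in rad, forces in N, time in s.
With the tool pointing down it reaches from about 275 to 750 mm from the base axis. Payload 10.2 kg.
Tool frame: the origin (TCP) lies midway between the tips of the shut fingers; the grasp point (between the pads) lies 19 mm behind it; z points along the fingers, y is the line along which they close (so a half turn about z gives the same grasp; the last joint's range is limited). The gripper opens to 85 mm and grips with 20 to 120 N. Pads are 22 mm wide; open, the fingers measure 114 mm over their backs; the gripper's body (76 mm by 85 mm) begins 54 mm behind the grasp point. The pads swing forward as they close: fully open they stand 13 mm farther back than shut.
Start: joints at [-1.468, 0.313, 1.498, -0, 1.331, -0.223], TCP at [168.022, -497.393, 195.294] pointing down, gripper open.
Joint ranges: [-2.94, 2.94], [-0.97, 2.17], [0.19, 2.56], [-1.23, 4.37], [0.02, 3.11], [-2.88, 2.88]. Speed limits (rad/s): [2.39, 2.39, 3.01, 3.14, 3.14, 3.14].

## Interface

Orientations are given as a unit quaternion [w, x, y, z].
In Python, from rig import ctrl gives the robot as it stands.
- The arm moves only by the tool send_rows, never from a script. Its argument "targets" is a list of rows, each a list of 7 numbers: the closure, from -1 (fully open) to 1 (shut), so that 0 is half open, then the shift along the tool's x, y, z in m, then the turn, a rotation vector about the tool's x, y, z in rad. In form: [[claw, dx, dy, dz, ax, ay, az], ...]. A call has exactly 10 rows; each row shifts and turns the commanded pose from where the row before left it, along the tool's axes as they then stand; what a row does not reach is not made up. A row lasts 1/8 s, in which the tool goes at most 62.5 mm and 10.7 degrees, less where a joint would pass 70% of its speed; a pose out of reach is approached as far as the arm can. A call with a gripper value outside its range is refused whole. The fingers move at their own pace and stop on an object; "squeeze" is the grip in N (left out, the last holds). Time passes only in rows, so rows that do not move let the fingers close, or fill a call up. It gives the time, the measured TCP pose, the force, the opening and the grip force at its end, in the units of the state.
- ctrl.sense(): the state, without advancing time (a new reading comes with each control period).
- ctrl.capture(name): name is "scene" or "top" or "wrist"; returns a dict with "img" (400x640x3 uint8, red, green, blue), "camera_matrix" (3x3 intrinsics, pixels), "k1" (the pictures are not rectified: a ray, as slopes to the right and down, at radius r is drawn at 1 + k1 r^2 times it, then the intrinsics apply), "R" (3x3) and "t" (3): a world point X has camera coordinates R X + t. Camera axes: x right, y down, z forward; pixel columns grow to the right and rows downward; lengths in mm; the calibration is good to about 2 mm. A picture is of the moment at which its call begins. There is no depth.
- ctrl.finish_job(): hands the job in; it is judged then, once.
Trained networks look in a picture, given as the dict that the camera call returned (one of the last four; its "shot" number tells which), for a name from the list of things; names that differ only in an ending like _2 or _b are one class to them, and where a whole thing is asked for, a point or a joint stands for the part that bears it (a point fixed in the world has none). Each returns a list of dicts, best first, with "score" (0 to 1); they miss things now and then, are a little off and sometimes report something else, mostly with a low value. They report only what shows in the picture. A call takes as long as a camera call.
- ctrl.boxes_of(query, picture): "extent" ([left, top, width, height] in pixels, round what is visible of it).
- ctrl.landmark_of(query, picture): "point" ([column, row] in pixels: a listed point, or the origin of a listed thing).
The state is a dict: "time_s": time; "joints": joint angles; "dq": joint speeds; "tau": joint torques, N m; "eef_pos": TCP position; "ee_rot": TCP orientation; "force": force on the tool from outside, world axes, zero at the start; "wrist_torque": the same for the moment, N m; "grip_width": opening from 0.0 (shut) to 1.0 (fully open); "grip_force": force on a finger pad.
Only numpy, scipy, OpenCV 4.12 (cv2) and the standard library are available. Lean on these libraries where they do the work, as an engineer would, in place of code of your own. Each camera call takes 0.05 s, during which the arm holds its last target. There are 200 camera calls.

## Task

Two small tilting light boards stand on the bench, each with a coloured glass clipped to it. Raise the board with the blue glass until it slopes at 45 degrees to the worktop (the long brass mark on its scale), then let go so that the stiff hinge holds it there. Leave the board with the red glass at the slope it has.

Things in the scene. Friction and masses are not known exactly. Their poses are not given: they have to be found in the camera images.
- blue_panel (a joint): Hinge of the panel with the blue glass (black frame 112 x 114 x 10 mm, lit white face, blue pane 80 x 82 mm). 0 rad = panel level, growing as its far edge rises, 1.45 rad at the stop; 0.785 rad = 45 degrees to the worktop. It stays where it is left: stiff friction hinge, about 0.6 N m, so 4 to 8 N at the knob moves it. It starts between 0.15 and 0.40 rad.
- blue_hinge (a point): Middle of the blue board's hinge axis, 45 mm above the worktop, on the fixed wooden base (130 x 130 x 14 mm, screwed down). Axes of the base: x runs from the hinge towards the knob edge (away from the robot, turned by up to 0.35 rad about the vertical), y lies along the hinge axis, z is up; the base's centre is 55 mm along +x. An aluminium quadrant scale with marks every 15 degrees stands on the base's -y side, radius 85 mm about the hinge.
- blue_knob (a point): Centre of the knob on the free edge of the blue panel: a black roller 18 mm in diameter and 30 mm long with flat ends facing along the hinge axis, light discs on the ends, on a 10 mm wide stem that stands out from the middle of the panel's edge. It is 150 mm from the hinge axis and 33 mm beyond the panel's edge, in the panel's mid-plane, so it travels on a 150 mm arc about the hinge axis; its ends are free to pinch from above with the fingers closing along the hinge axis.
- red_knob (a point): The same knob on the other board, identical but for its red glass. Its panel starts at any slope between 0.2 and 1.1 rad and must stay there.

How it is judged:
By the outcome, as a careful person would: the job done as asked, in the order asked, and still so for the second after the job is handed in, with the robot touching nothing.
It also fails if it takes over 30 s, if anything falls off the work surface, if the arm or the gripper's body presses on something with over 40 N, if the wrist force passes 120 N, or if a joint passes its speed limit or range.

## Working session

There is one attempt and no reset: what is moved stays moved. The work goes in short steps, Python scripts to look and compute and a tool call to move; the robot and the scene stay as the last step left them, time stands still between calls to the robot, and variables do not carry over. Pictures are saved under pics/ and viewed, at most 12 in all, crops included, and the job is handed in when it is done.

Besides the shell and the picture viewer there is one more tool, called after "Emit:" as a command line: name --pt "numbers of a row" for each row, then --argument value for the rest. send_rows: Moves the arm, as the interface text tells. Its arguments: {"type":"object","properties":{"targets":{"type":"array"},"squeeze":{"type":"number"}},"required":["targets"]}

```bash
mkdir -p pics; cat > h.py <<'E'
import numpy as np, cv2
from rig import ctrl
def dist(c): return np.array([c["k1"],0,0,0,0.])
def proj(X,c):
    return cv2.projectPoints(np.array(X,float).reshape(-1,1,3),cv2.Rodrigues(np.array(c["R"]))[0],np.array(c["t"],float),np.array(c["camera_matrix"]),dist(c))[0].reshape(-1,2)
def ray(p,c):
    u=cv2.undistortPointsIter(np.array(p,float).reshape(1,1,2),np.array(c["camera_matrix"]),dist(c),None,None,(3,50,1e-9)).ravel() if c["k1"] else cv2.undistortPoints(np.array(p,float).reshape(1,1,2),np.array(c["camera_matrix"]),None).ravel()
    R=np.array(c["R"]); d=R.T@np.array([u[0],u[1],1]); return -R.T@np.array(c["t"],float), d/np.linalg.norm(d)
def atz(p,c,z):
    o,d=ray(p,c); return o+d*(z-o[2])/d[2]
def tri(rs):
    A=sum(np.eye(3)-np.outer(d,d) for o,d in rs); b=sum((np.eye(3)-np.outer(d,d))@o for o,d in rs); return np.linalg.solve(A,b)
E
python3 - <<'E'
from h import *
np.set_printoptions(precision=1,suppress=True)
for n in ["scene","top"]:
    c=ctrl.capture(n); cv2.imwrite(f"pics/{n}0.png",c["img"][:,:,::-1])
    o,_=ray([320,200],c); print(n,o,c["k1"])
    for q in ["blue_hinge","blue_knob","red_knob"]:
        for r in ctrl.landmark_of(q,c)[:3]: print(q,r["point"],round(r["score"],2),atz(r["point"],c,45))
    for r in ctrl.boxes_of("blue_panel",c)[:2]: print(r)
E
```

```text
scene [-228.7 1055.9  792.6] -0.023762226774895576
blue_hinge [284.2, 277.1] 0.9 [384.  279.8  45. ]
blue_knob [230.7, 250.5] 0.95 [572.6 267.1  45. ]
{'extent': [227.5, 249.4, 64.9, 37.3], 'score': 0.57}
top [ 239.8  -42.  1679. ] -0.1474877520195117
blue_hinge [210.8, 230.7] 0.7 [374.4 285.9  45. ]
blue_knob [199.2, 188.1] 0.97 [517.7 328.9  45. ]
red_knob [434.4, 204.1] 0.8 [ 462.6 -460.7   45. ]
```

View pics/scene0.png

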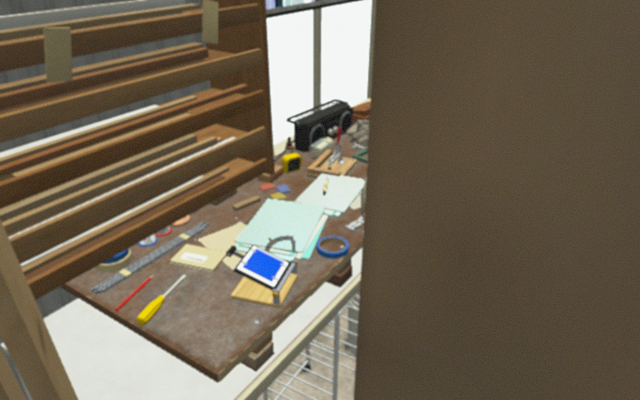

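View pics/top0.png

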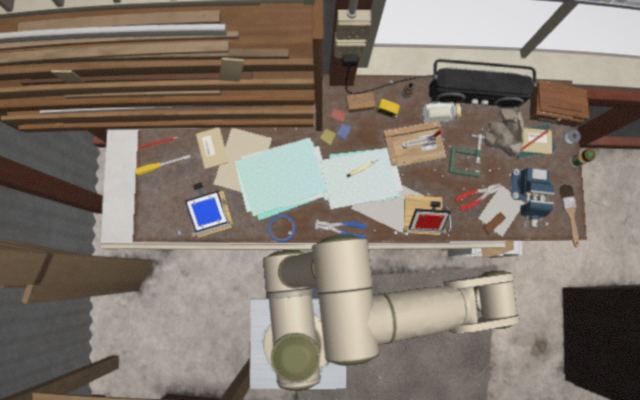

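```bash
python3 - <<'E'
from h import *
np.set_printoptions(precision=1,suppress=True)
H=[];K=[]
for n in ["scene","top"]:
    c=ctrl.capture(n)
    H.append(ray(ctrl.landmark_of("blue_hinge",c)[0]["point"],c));K.append(ray(ctrl.landmark_of("blue_knob",c)[0]["point"],c))
h=tri(H);k=tri(K);print(h,k,k-h,np.linalg.norm(k-h),np.arctan2(k[1]-h[1],k[0]-h[0]),np.arcsin((k[2]-45)/150))
s=ctrl.sense();print(s["ee_rot"],s["grip_width"],s["time_s"])
E
```

```text
[380.2 282.6  47.8] [510.9 319.8  89.7] [130.6  37.1  41.9] 142.12163926437472 0.27689590968020533 0.30260398155265616
[-0.   1.   0.2 -0. ] 1.0011584714318609 0.8
```

The scene view shows the blue board near (262,265) with its knob at (231,250). In the top view the blue board is at (208,212) with its knob at (199,188), and the red board is at (430,220). The triangulated knob and hinge agree with the given sizes: about 142 mm apart against 150, with a yaw of 0.28 and a slope of about 0.3 rad. Next I'll plan the swing over.

```bash
cat >> h.py <<'E'
from scipy.spatial.transform import Rotation as Ro
def cur():
    s=ctrl.sense(); q=s["ee_rot"]; return np.array(s["eef_pos"],float),Ro.from_quat([q[1],q[2],q[3],q[0]]),s
def down(yaw): # tool x along yaw, z down
    return Ro.from_euler('z',yaw)*Ro.from_euler('x',np.pi)
def rel(P,R,p,r): # shift then turn in tool axes
    return r.inv().apply(np.array(P)-p), (r.inv()*R).as_rotvec()
def arm(yaw,off=0): pass
E
python3 - <<'E'
from h import *
np.set_printoptions(precision=3,suppress=True)
p,r,s=cur(); M=r.as_matrix(); print(p,M,np.arctan2(M[1,0],M[0,0]),s["joints"])
# closing line along yaw+pi/2 ->tool x along yaw or yaw+pi
for y in [0.277,0.277+np.pi]:
    print(y, np.angle(np.exp(1j*(y-np.arctan2(M[1,0],M[0,0])))))
E
```

```text
[ 168.016 -497.384  195.28 ] [[ 0.947  0.32  -0.   ]
 [ 0.32  -0.947  0.   ]
 [-0.    -0.    -1.   ]] 0.32580839986840854 [-1.468  0.313  1.498 -0.     1.331 -0.223]
0.277 -0.04880839986840852
3.4185926535897933 3.0927842537213848
```

Emit:
send_rows --pt "-1 0 0 -0.035 0 0 0" --pt "-1 0.01 -0.02 -0.03 0 0 0" --pt "-1 0.025 -0.035 0 0 0 0" --pt "-1 0.03 -0.037 0 0 0 0" --pt "-1 0.03 -0.037 0 0 0 0" --pt "-1 0.03 -0.037 0 0 0 0" --pt "-1 0.03 -0.037 0 0 0 0" --pt "-1 0.03 -0.037 0 0 0 0" --pt "-1 0.03 -0.037 0 0 0 0" --pt "-1 0.03 -0.037 0 0 0 0"

```text
time_s: 2.05
eef_pos: [299.9, -120.1, 260.5]
ee_rot: [0.0, 0.987, 0.162, 0.0]
force: [0.7, -1.0, 0.3]
grip_width: 0.999
grip_force: 0.0
```

Emit:
send_rows --pt "-1 0.03 -0.037 0 0 0 0" --pt "-1 0.03 -0.037 0 0 0 0" --pt "-1 0.03 -0.037 0 0 0 0" --pt "-1 0.03 -0.037 0 0 0 0" --pt "-1 0.03 -0.037 0 0 0 0" --pt "-1 0.03 -0.037 0 0 0 0" --pt "-1 0.03 -0.037 0 0 0 0" --pt "-1 0.02 -0.037 0 0 0 0.05" --pt "-1 0 -0.01 0 0 0 0" --pt "-1 0 0 0 0 0 0"

```text
time_s: 3.3
eef_pos: [419.8, 242.1, 260.3]
ee_rot: [0.0, 0.99, 0.138, -0.0]
force: [-0.7, 0.0, 0.4]
grip_width: 0.998
grip_force: 0.0
```

```bash
python3 - <<'E'
from h import *
np.set_printoptions(precision=3,suppress=True)
p,r,s=cur();print(p,r.as_matrix()[:,0],s["force"],s["joints"],s["time_s"])
c=ctrl.capture("wrist"); cv2.imwrite("pics/w1.png",c["img"][:,:,::-1])
o,d=ray([320,200],c);print(o,d)
H=[];K=[]
for n in ["wrist","top","scene"]:
    if n!="wrist": c=ctrl.capture(n)
    for q,L in (("blue_hinge",H),("blue_knob",K)):
        l=ctrl.landmark_of(q,c)
        if l: print(n,q,l[0]["point"],l[0]["score"]); L.append(ray(l[0]["point"],c))
    if n=="wrist": print(ctrl.boxes_of("blue_knob",c)[:1],ctrl.boxes_of("blue_panel",c)[:1])
h=tri(H);k=tri(K);print(h,k,k-h,np.linalg.norm(k-h))
E
```

```text
[419.756 242.102 260.253] [ 0.962  0.274 -0.   ] [-0.68   0.021  0.358] [ 0.281  0.182  1.496 -0.     1.464  1.575] 3.3
[487.899 261.17  437.867] [-0.268 -0.083 -0.96 ]
wrist blue_hinge [280.5, 183.0] 0.77
wrist blue_knob [271.1, 75.8] 0.76
[{'extent': [226.5, 67.3, 101.9, 121.9], 'score': 0.86}] [{'extent': [226.9, 63.6, 98.1, 127.3], 'score': 0.75}]
top blue_hinge [211.9, 228.4] 0.79
scene blue_hinge [284.2, 276.9] 0.61
scene blue_knob [231.8, 249.6] 0.63
[383.871 283.17   46.167] [513.16  321.147 100.588] [129.29   37.977  54.42 ] 145.32600269511101
```

View pics/w1.png

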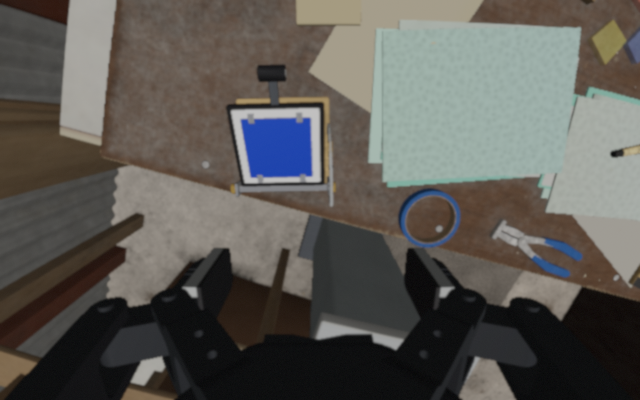

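The wrist view shows the knob at (271,73), the frame's far edge near row 104 and the blue pane from about (240,118) to (313,177). I'll fit the whole model (hinge x and y, yaw, slope) to the landmarks and the pane corners.

```bash
cat >> h.py <<'E'
from scipy.optimize import least_squares
PANE=np.array([[19,40],[101,40],[101,-40],[19,-40.]])
def model(x,pts,z):
    hx,hy,yaw,th=x
    L=np.array([[a*np.cos(th)-z*np.sin(th),b,a*np.sin(th)+z*np.cos(th)] for a,b in pts])
    return Ro.from_euler('z',yaw).apply(L)+[hx,hy,45]
def quad(c,x0):
    hsv=cv2.cvtColor(c["img"],cv2.COLOR_RGB2HSV); m=cv2.inRange(hsv,(110,150,80),(130,255,255))
    g=proj(model(x0,PANE,5),c).mean(0)
    cs=[k for k in cv2.findContours(m,cv2.RETR_EXTERNAL,cv2.CHAIN_APPROX_NONE)[0] if cv2.contourArea(k)>100]
    if not cs: return None
    k=min(cs,key=lambda k:np.linalg.norm(k.reshape(-1,2).mean(0)-g))
    q=cv2.approxPolyN(cv2.convexHull(k),4,ensure_convex=True).reshape(-1,2).astype(float)
    if np.linalg.norm(q.mean(0)-g)>40: return None
    pr=proj(model(x0,PANE,5),c); pr=pr-pr.mean(0)+q.mean(0)
    i=[np.argmin(np.linalg.norm(q-p,axis=1)) for p in pr]
    return q[i] if len(set(i))==4 else None
def fit(cams,x0,fixed=None,verbose=True):
    obs=[]
    for n in cams:
        c=ctrl.capture(n)
        q=quad(c,x0)
        if q is not None: obs.append((n+" pane",c,PANE,5,q))
        for nm,P in (("blue_hinge",[0,0]),("blue_knob",[150,0])):
            l=ctrl.landmark_of(nm,c)
            if l and np.linalg.norm(proj(model(x0,[P],0),c)[0]-l[0]["point"])<25: obs.append((n+" "+nm,c,np.array([P]),0,np.array([l[0]["point"]])))
    def res(x):
        if fixed is not None: x=np.r_[fixed,x]
        return np.concatenate([(proj(model(x,P,z),c)-q).ravel() for _,c,P,z,q in obs])
    s=least_squares(res,x0 if fixed is None else x0[3:],loss="soft_l1",x_scale=[10,10,.1,.1] if fixed is None else [.1])
    x=s.x if fixed is None else np.r_[fixed,s.x]
    if verbose:
        for n,c,P,z,q in obs: print(n,(proj(model(x,P,z),c)-q).round(1).tolist())
    return x
E
python3 - <<'E'
from h import *
np.set_printoptions(precision=3,suppress=True)
x0=[382,283,.28,.33]
x=fit(["wrist","top","scene"],x0);print(x,model(x,[[150,0]],0))
x=fit(["wrist"],x0);print(x,model(x,[[150,0]],0))
E
```

```text
wrist pane [[-0.5, 2.2], [-1.3, -0.5], [-0.3, -1.0], [-0.2, 1.3]]
wrist blue_hinge [[1.1, -0.8]]
wrist blue_knob [[0.8, -0.2]]
top blue_hinge [[1.0, -1.0]]
scene pane [[1.1, 2.5], [-2.0, 0.4], [-0.7, -0.4], [1.8, 1.8]]
scene blue_hinge [[0.9, -0.3]]
scene blue_knob [[0.7, -3.4]]
[382.039 282.338   0.292   0.383] [[515.278 322.398 101.058]]
wrist pane [[-0.4, 0.4], [-2.3, 0.4], [-0.1, -0.1], [0.2, 1.3]]
wrist blue_hinge [[0.7, -0.8]]
wrist blue_knob [[0.8, -0.8]]
[384.285 282.635   0.294   0.452] [[513.448 321.679 110.516]]
```

Emit:
send_rows --pt "-1 0.025 -0.012 0 0 0 -0.015" --pt "-1 0.03 -0.013 0 0 0 0" --pt "-1 0.03 -0.013 0.01 0 0 0" --pt "-1 0.02 -0.01 0.025 0 0 0" --pt "-1 0.008 -0.003 0.03 0 0 0" --pt "-1 0 0 0.025 0 0 0" --pt "-1 0 0 0.01 0 0 0" --pt "-1 0 0 0 0 0 0" --pt "-1 0 0 0 0 0 0" --pt "-1 0 0 0 0 0 0"

```text
time_s: 5.7
eef_pos: [514.3, 323.2, 161.3]
ee_rot: [-0.0, 0.989, 0.145, 0.001]
force: [0.3, 0.1, 0.2]
grip_width: 1.0
grip_force: 0.0
```

```bash
python3 - <<'E'
from h import *
np.set_printoptions(precision=3,suppress=True)
p,r,s=cur();M=r.as_matrix();print(p,M[:,0],s["force"],s["time_s"])
c=ctrl.capture("wrist"); cv2.imwrite("pics/w2.png",c["img"][:,:,::-1])
l=ctrl.landmark_of("blue_knob",c);print(l[:2]); 
for z in (90,100,110): print(z,atz(l[0]["point"],c,z))
print(proj([p+[0,0,20]],c))
x=fit(["wrist","scene"],[382,282,.292,.38]);k=model(x,[[150,0]],0)[0];print(x,k,M.T@(k-p))
E
```

```text
[514.325 323.237 161.272] [0.958 0.287 0.002] [0.256 0.061 0.229] 5.7
[{'point': [320.4, 200.1], 'score': 0.7}]
90 [513.161 320.523  90.   ]
100 [515.921 321.428 100.   ]
110 [518.681 322.333 110.   ]
[[317.569 240.738]]
wrist pane [[-0.6, 0.3], [-1.9, 0.1], [0.4, -0.5], [-0.3, -0.1]]
wrist blue_hinge [[2.6, 0.7]]
wrist blue_knob [[0.5, -0.2]]
scene pane [[0.7, 2.1], [-2.3, -0.2], [-1.2, -1.0], [1.2, 1.4]]
scene blue_hinge [[0.4, 0.2]]
scene blue_knob [[0.1, -1.0]]
[383.997 282.072   0.299   0.398] [516.158 322.755 103.123] [ 1.523  0.995 58.152]
```

View pics/w2.png

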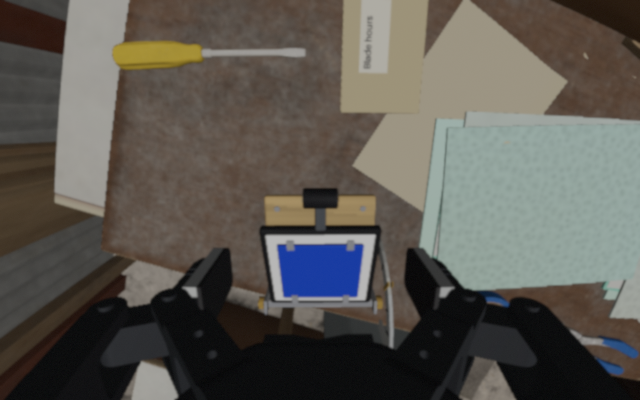

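The knob at (320,198) is square under the open fingers, and the model gives it at about (516, 323, 102). I'll go down and grip.

Emit:
send_rows --pt "-1 0.001 0.001 0.02 0 0 0" --pt "-1 0 0 0.025 0 0 0" --pt "-1 0 0 0.02 0 0 0" --pt "-1 0 0 0.014 0 0 0" --pt "-1 0 0 0 0 0 0" --pt "1 0 0 0 0 0 0" --pt "1 0 0 0 0 0 0" --pt "1 0 0 0 0 0 0" --pt "1 0 0 0 0 0 0" --pt "1 0 0 0 0 0 0" --squeeze 40

```text
time_s: 7.35
eef_pos: [515.3, 322.4, 81.4]
ee_rot: [-0.0, 0.989, 0.145, 0.0]
force: [-0.2, -0.2, 0.0]
grip_width: 0.002
grip_force: 0.0
```

```bash
python3 - <<'E'
from h import *
np.set_printoptions(precision=3,suppress=True)
p,r,s=cur();M=r.as_matrix();print(p,M,s["force"],s["wrist_torque"],s["grip_width"],s["grip_force"],s["time_s"])
c=ctrl.capture("wrist"); cv2.imwrite("pics/w3.png",c["img"][:,:,::-1])
x=fit(["wrist","scene"],[384,282,.297,.38]);k=model(x,[[150,0]],0)[0];print(x,k,M.T@(k-p))
x=fit(["wrist"],[384,282,.297,.38],[384,282,.297]);print(x)
E
```

```text
[515.267 322.447  81.372] [[ 0.958  0.287  0.   ]
 [ 0.287 -0.958  0.   ]
 [ 0.    -0.    -1.   ]] [-0.179 -0.177  0.025] [-0.006 -0.04   0.06 ] 0.0018927660812013193 0.0 7.35
wrist pane [[-30.5, 14.6], [-50.4, -17.2], [57.1, -21.6], [48.7, 9.1]]
wrist blue_knob [[-0.1, 1.1]]
scene pane [[3.3, 0.8], [-0.6, 0.4], [-0.5, -0.8], [1.7, -0.1]]
scene blue_hinge [[-0.9, -0.7]]
scene blue_knob [[-0.6, -2.1]]
[384.773 273.899   0.364   0.373] [515.301 323.624  99.679] [  0.373  -1.118 -18.306]
wrist pane [[-38.9, 11.0], [-54.0, -20.4], [54.9, -17.9], [40.7, 10.7]]
wrist blue_knob [[-0.2, 2.2]]
[384.    282.      0.297   0.392]
```

View pics/w3.png

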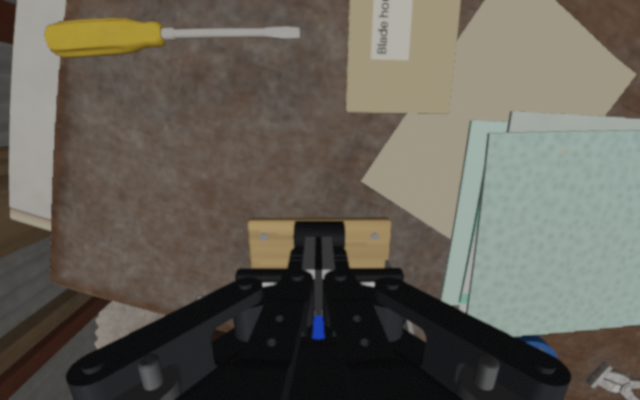

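The grip reads shut with no force, so the fingers missed the knob, although the knob still shows at (320,233). I'll zoom in to see how they lie.

```bash
python3 - <<'E'
from h import *
np.set_printoptions(precision=1,suppress=True)
p,r,s=cur()
c=ctrl.capture("wrist"); print(c["camera_matrix"])
z=[proj([p+[0,0,a]],c)[0] for a in (0,10,19,30)];print(z)
k=ctrl.landmark_of("blue_knob",c)[:1];print(k, ctrl.boxes_of("blue_knob",c)[:1])
cv2.imwrite("pics/w3z.png",cv2.resize(np.clip(c["img"][190:300,240:400,::-1].astype(float)*2,0,255).astype(np.uint8),None,fx=5,fy=5,interpolation=cv2.INTER_CUBIC))
E
```

```text
[[294.5   0.  318. ]
 [  0.  294.5 199.4]
 [  0.    0.    1. ]]
[array([317.7, 228. ]), array([317.6, 234.1]), array([317.6, 240.1]), array([317.6, 248.3])]
[{'point': [318.6, 235.7], 'score': 0.82}] [{'extent': [237.3, 222.7, 165.9, 116.8], 'score': 0.9}]
```

View pics/w3z.png

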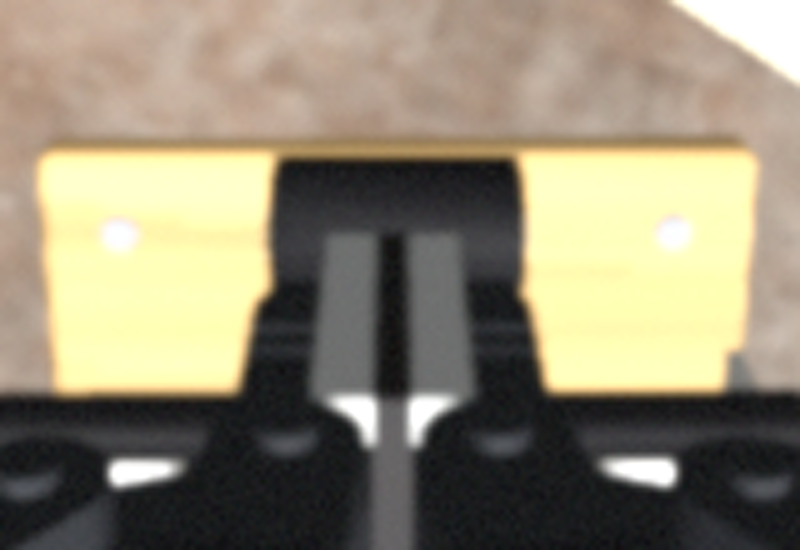

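The grey pads overlap the knob in the picture, with the tips cut off at row 237, and no force is shown. I'll lift 40 mm with the fingers still shut to see where the tips really are and whether the board moved.

Emit:
send_rows --pt "1 0 0 -0.01 0 0 0" --pt "1 0 0 -0.015 0 0 0" --pt "1 0 0 -0.015 0 0 0" --pt "1 0 0 0 0 0 0" --pt "1 0 0 0 0 0 0" --pt "1 0 0 0 0 0 0" --pt "1 0 0 0 0 0 0" --pt "1 0 0 0 0 0 0" --pt "1 0 0 0 0 0 0" --pt "1 0 0 0 0 0 0"

```text
time_s: 9.25
eef_pos: [515.2, 322.4, 121.3]
ee_rot: [-0.0, 0.989, 0.145, -0.0]
force: [0.5, 0.7, -0.2]
grip_width: 0.002
grip_force: 0.0
```

```bash
python3 - <<'E'
from h import *
np.set_printoptions(precision=2,suppress=True)
p,r,s=cur();print(p,s["force"],s["grip_width"],s["grip_force"],s["time_s"])
c=ctrl.capture("wrist")
a=np.clip(c["img"][170:330,210:430,::-1].astype(float)*2,0,255).astype(np.uint8)
w=cv2.resize(a,None,fx=3.6,fy=3.6,interpolation=cv2.INTER_CUBIC)
cv2.imwrite("pics/w4.png",w)
k=ctrl.landmark_of("blue_knob",c)[:1];print(k,proj([p],c))
print(fit(["scene"],[384,282,.297,.35],[384,282,.297]))
E
```

```text
[515.23 322.45 121.26] [ 0.51  0.7  -0.24] 0.001753340253579285 0.0 9.25
[{'point': [317.1, 216.3], 'score': 0.56}] [[317.65 228.03]]
scene pane [[0.6, 2.2], [-2.6, 0.4], [-1.4, -0.4], [1.1, 1.5]]
scene blue_hinge [[0.2, -1.6]]
scene blue_knob [[-2.4, -2.4]]
[384.   282.     0.3    0.38]
```

View pics/w4.png

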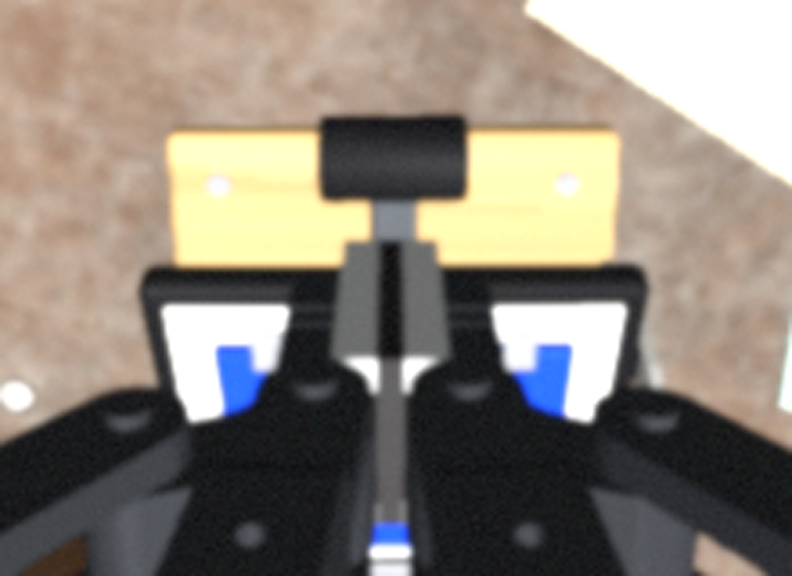

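Seen free, the shut tips are still at row 237. They therefore stand about 35–40 mm behind the reported TCP, which means the fingers closed above the knob, and the board hasn't moved. The knob itself is measured at z ≈ 97, so I'll open and go down to TCP z ≈ 45. That stays safe even if the nominal geometry is right.

Emit:
send_rows --pt "-1 0 0 0 0 0 0" --pt "-1 0 0 0 0 0 0" --pt "-1 0 0 0 0 0 0" --pt "-1 0 0 0.01 0 0 0" --pt "-1 0 0 0.015 0 0 0" --pt "-1 0 0 0.015 0 0 0" --pt "-1 0 0 0.015 0 0 0" --pt "-1 0 0 0.012 0 0 0" --pt "-1 0 0 0.009 0 0 0" --pt "-1 0 0 0 0 0 0"

```text
time_s: 10.75
eef_pos: [515.0, 322.4, 44.7]
ee_rot: [0.0, 0.989, 0.145, -0.0]
force: [0.1, -0.7, 0.6]
grip_width: 0.998
grip_force: 0.0
```

Emit:
send_rows --pt "-0.3 0 0 0 0 0 0" --pt "0.2 0 0 0 0 0 0" --pt "1 0 0 0 0 0 0" --pt "1 0 0 0 0 0 0" --pt "1 0 0 0 0 0 0" --pt "1 0 0 0 0 0 0" --pt "1 0 0 0 0 0 0" --pt "1 0 0 0 0 0 0" --pt "1 0 0 0 0 0 0" --pt "1 0 0 0 0 0 0"

```text
time_s: 12.0
eef_pos: [515.6, 322.0, 45.6]
ee_rot: [0.0, 0.989, 0.145, 0.0]
force: [1.6, -5.0, 2.7]
grip_width: 0.338
grip_force: 44.1
```

```bash
python3 - <<'E'
from h import *
np.set_printoptions(precision=2,suppress=True)
p,r,s=cur();print(p,s["force"],s["grip_width"],s["grip_force"],s["time_s"])
c=ctrl.capture("wrist")
a=np.clip(c["img"][170:330,210:430,::-1].astype(float)*2,0,255).astype(np.uint8)
cv2.imwrite("pics/w5.png",cv2.resize(a,None,fx=3.6,fy=3.6,interpolation=cv2.INTER_CUBIC))
print(fit(["scene"],[384,282,.297,.35],[384,282,.297]))
E
```

```text
[515.62 322.05  45.63] [ 1.58 -5.    2.69] 0.3375146340867917 44.10907208919525 12.0
scene pane [[0.5, 3.3], [-2.8, 0.8], [-1.6, -0.1], [1.1, 0.5]]
scene blue_hinge [[-1.3, 0.1]]
scene blue_knob [[0.3, -1.5]]
[384.   282.     0.3    0.36]
```

View pics/w5.png

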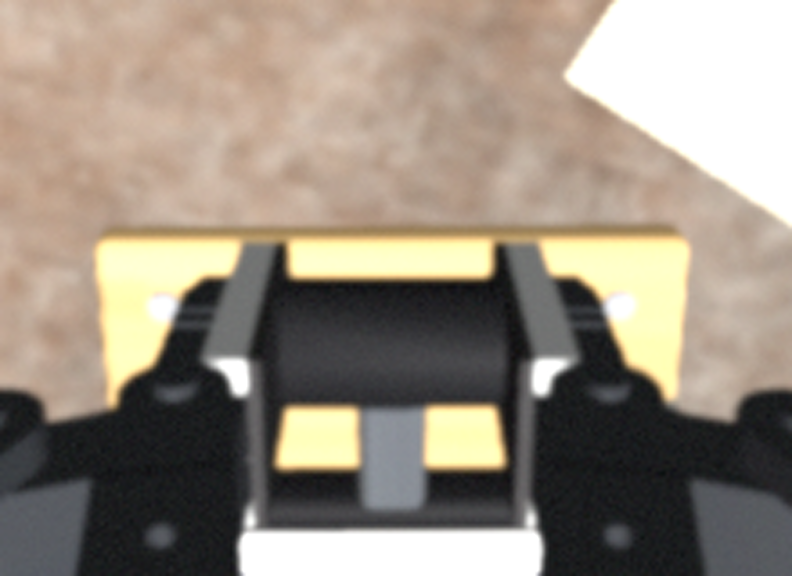

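The knob is now pinched between both pads: the opening of 0.338 × 85 ≈ 29 mm matches the 30 mm roller, with 44 N of grip. I'll raise it along the 150 mm arc.

Emit:
send_rows --pt "1 -0.003 0 -0.0074 0 0 0" --pt "1 -0.0034 0 -0.0072 0 0 0" --pt "1 -0.0038 0 -0.007 0 0 0" --pt "1 -0.0041 0 -0.0068 0 0 0" --pt "1 -0.0046 0 -0.0067 0 0 0" --pt "1 -0.0048 0 -0.0063 0 0 0" --pt "1 -0.0052 0 -0.0061 0 0 0" --pt "1 -0.0055 0 -0.0058 0 0 0" --pt "1 0 0 0 0 0 0" --pt "1 0 0 0 0 0 0"

```text
time_s: 13.45
eef_pos: [481.7, 311.8, 98.0]
ee_rot: [0.001, 0.989, 0.145, -0.001]
force: [0.2, -6.3, -1.7]
grip_width: 0.339
grip_force: 41.9
```

```bash
python3 - <<'E'
from h import *
np.set_printoptions(precision=3,suppress=True)
p,r,s=cur();print(p,p-np.array([515.62,322.05,45.63]),s["force"],s["grip_width"],s["grip_force"],s["time_s"])
x=[384,282,.297,.75]
print(fit(["scene"],x,x[:3]));print(fit(["top"],x,x[:3]));print(fit(["wrist"],x,x[:3]))
c=ctrl.capture("scene");cv2.imwrite("pics/s6.png",cv2.resize(c["img"][225:315,215:325,::-1],None,fx=6,fy=6,interpolation=cv2.INTER_CUBIC))
E
```

```text
[481.714 311.758  98.019] [-33.906 -10.292  52.389] [ 0.18  -6.298 -1.749] 0.33890702563121405 41.888519525527954 13.45
scene pane [[0.1, 2.8], [0.0, 1.0], [-1.1, -2.6], [0.6, 1.1]]
scene blue_hinge [[1.1, 2.0]]
scene blue_knob [[-0.3, -2.8]]
[384.    282.      0.297   0.826]
top pane [[-11.3, 4.6], [-17.9, -6.2], [2.1, 3.4], [1.9, 1.6]]
top blue_hinge [[1.5, 0.1]]
top blue_knob [[-1.3, -0.2]]
[384.    282.      0.297   0.913]
wrist pane [[-11.4, -4.7], [-34.5, -1.1], [32.9, -1.8], [11.7, -5.1]]
wrist blue_hinge [[4.6, -0.2]]
wrist blue_knob [[-2.7, 2.7]]
[384.    282.      0.297   0.78 ]
```

View pics/s6.png

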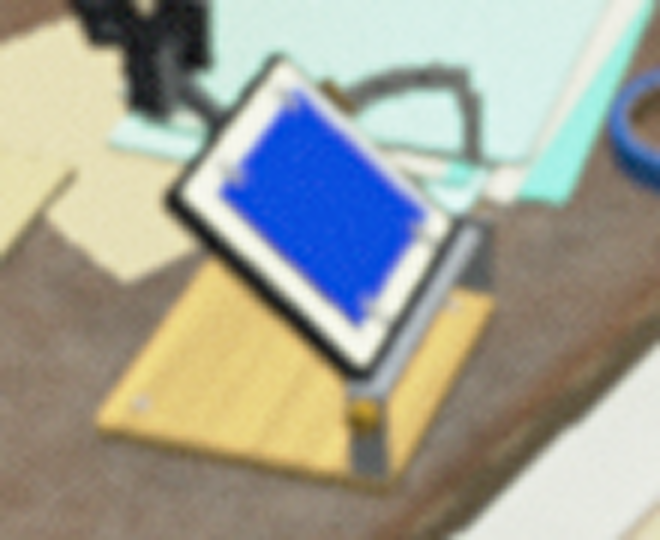

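The scene crop shows the panel raised, its plane lying at the long brass mark at crop (340,95). The estimates are 0.806 from the chord of the move, and 0.826 and about 0.82 from the fits, so it is slightly high. I'll ease it down by about 0.022 rad, release, rise clear and check.

Emit:
send_rows --pt "1 0.0012 0 0.0012 0 0 0" --pt "1 0.0012 0 0.0012 0 0 0" --pt "1 0 0 0 0 0 0" --pt "-1 0 0 0 0 0 0" --pt "-1 0 0 0 0 0 0" --pt "-1 0 0 0 0 0 0" --pt "-1 0 0 0 0 0 0" --pt "-1 0 0 -0.02 0 0 0" --pt "-1 0 0 -0.03 0 0 0" --pt "-1 0 0 -0.03 0 0 0"

```text
time_s: 15.2
eef_pos: [484.5, 313.3, 177.1]
ee_rot: [-0.0, 0.989, 0.145, -0.0]
force: [-0.5, 0.2, 0.2]
grip_width: 1.001
grip_force: 0.0
```

Emit:
send_rows --pt "-1 0 0.01 -0.03 0 0 0" --pt "-1 -0.01 0.03 -0.02 0 0 0" --pt "-1 -0.02 0.04 0 0 0 0" --pt "-1 -0.02 0.04 0 0 0 0" --pt "-1 -0.02 0.04 0 0 0 0" --pt "-1 -0.01 0.04 0 0 0 0" --pt "-1 0 0.02 0 0 0 0" --pt "-1 0 0 0 0 0 0" --pt "-1 0 0 0 0 0 0" --pt "-1 0 0 0 0 0 0"

```text
time_s: 16.45
eef_pos: [470.8, 80.4, 226.2]
ee_rot: [-0.0, 0.989, 0.145, -0.0]
force: [-0.8, -1.1, -0.1]
grip_width: 1.002
grip_force: 0.0
```

```bash
python3 - <<'E'
from h import *
np.set_printoptions(precision=3,suppress=True)
p,r,s=cur();print(p,s["force"],s["grip_width"],s["time_s"])
x=[384,282,.297,.78]
print(fit(["scene"],x,x[:3]));print(fit(["wrist"],x,x[:3]));print(fit(["wrist"],x));print(fit(["wrist","scene"],x))
c=ctrl.capture("wrist");g=proj(model(x,PANE,5),c).mean(0).astype(int);print(g)
u,v=max(g[0]-75,0),max(g[1]-60,0);print(u,v)
cv2.imwrite("pics/w7.png",cv2.resize(c["img"][v:v+120,u:u+150,::-1],None,fx=5,fy=5,interpolation=cv2.INTER_CUBIC))
for t in (30,45,60): print(t,((proj(model(x[:3]+[np.radians(t)],[[75,-62],[95,-62]],0),c)-[u,v])*5).round().tolist())
print(((proj(model(x,[[3,-56],[117,-56]],0),c)-[u,v])*5).round().tolist())
E
```

```text
[470.839  80.4   226.201] [-0.795 -1.058 -0.117] 1.0024850042200608 16.45
scene pane [[0.9, 2.8], [-1.4, -0.7], [-0.5, -2.3], [1.4, 1.1]]
scene blue_hinge [[-0.2, 0.6]]
scene blue_knob [[-0.8, -2.6]]
[384.    282.      0.297   0.809]
wrist pane [[3.6, -1.1], [-1.3, -1.6], [-1.4, -1.4], [2.0, -1.6]]
wrist blue_hinge [[1.2, -3.0]]
wrist blue_knob [[-2.7, 0.3]]
[384.    282.      0.297   0.76 ]
wrist pane [[1.3, -0.9], [0.3, -1.4], [-0.4, 1.0], [1.0, 1.0]]
wrist blue_hinge [[-0.2, 2.3]]
wrist blue_knob [[-2.9, -0.6]]
[381.898 283.229   0.258   0.76 ]
wrist pane [[1.0, -1.0], [0.6, -2.7], [-0.2, 0.0], [0.6, 0.5]]
wrist blue_hinge [[-0.2, 0.5]]
wrist blue_knob [[-1.0, 0.8]]
scene pane [[0.4, 3.3], [-0.8, 1.2], [-2.0, -2.2], [1.8, 1.8]]
scene blue_hinge [[1.1, 0.3]]
scene blue_knob [[-1.2, -2.9]]
[382.156 283.484   0.267   0.756]
[118 167]
43 107
30 [[656.0, 188.0], [623.0, 109.0]]
45 [[629.0, 252.0], [586.0, 192.0]]
60 [[612.0, 336.0], [560.0, 302.0]]
[[731.0, 424.0], [502.0, 115.0]]
```

View pics/w7.png

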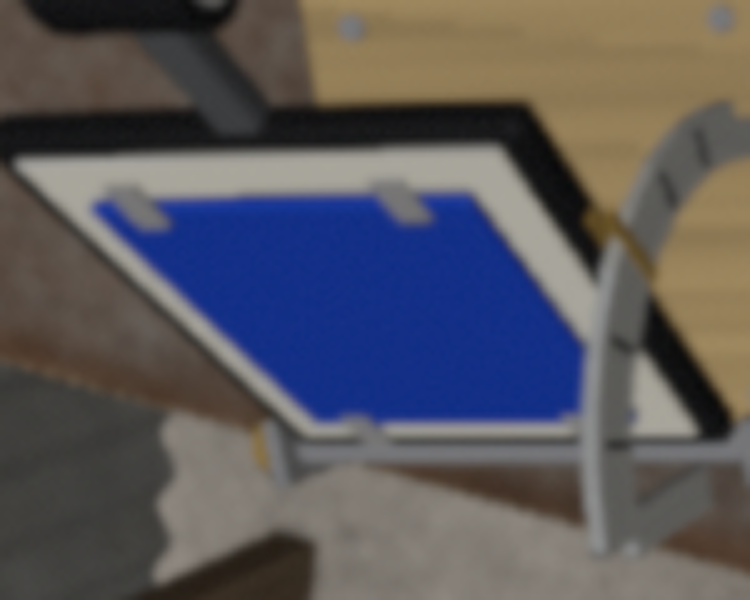

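This view shows the brass 45° mark from (590,212) to (655,275) in the crop and the panel's side edge from (525,105) to (735,425). I'll fit the panel and scale marks together, so the slope is measured relative to the scale.

```bash
python3 - <<'E'
from h import *
np.set_printoptions(precision=3,suppress=True)
c=ctrl.capture("wrist"); U=lambda a:np.array(a,float)/5+[43,107]-.4
corn=[(101,-40,5),(101,40,5),(19,40,5),(117,-56,-5),(3,-56,-5)]
co=U([(475,193),(92,207),(315,420),(527,105),(735,425)])
mo=U([(702,148),(667,187),(622,243),(622,345),(617,445)])
kn=np.array(ctrl.landmark_of("blue_knob",c)[0]["point"])
def parts(x):
    hx,hy,yaw,th,ys,de,r=x
    P=np.vstack([model([hx,hy,yaw,th],[q[:2]],q[2]) for q in corn])
    S=np.vstack([model([hx,hy,yaw,np.radians(t)+de],[[r,ys]],0) for t in (15,30,45,60,75)])
    return proj(P,c)-co,proj(S,c)-mo,proj(model([hx,hy,yaw,th],[[150,0]],0),c)-kn
for usede in (0,1):
  f=lambda x:np.r_[np.vstack(parts(x)).ravel(),(x[0]-384)/3,(x[1]-282.5)/3,(x[2]-.285)/.02,x[5]/(.05 if usede else 1e-4),(x[6]-85)/1]
  s=least_squares(f,[384,282,.285,.78,-62,0,85],x_scale=[10,10,.1,.1,10,.1,10],loss="soft_l1")
  J=np.linalg.inv(s.jac.T@s.jac); print(s.x,"sd",np.sqrt(J[3,3]),"rel",s.x[3]-s.x[5],np.sqrt(J[3,3]+J[5,5]-2*J[3,5]))
  for a in parts(s.x): print(a.round(1).tolist())
E
```

```text
[380.656 282.083   0.28    0.732 -66.119  -0.     82.35 ] sd 0.01246482506696283 rel 0.732101903922033 0.012465023421014193
[[-0.9, 0.2], [1.1, -2.2], [2.4, -0.1], [-0.0, -1.3], [0.2, 0.1]]
[[0.5, -2.2], [0.3, -1.1], [3.1, 2.1], [-1.0, 0.4], [-1.5, 1.5]]
[[-1.2, 0.8]]
[380.035 282.342   0.278   0.726 -65.651  -0.019  81.664] sd 0.013608084407692806 rel 0.7446428732897226 0.015344603746640175
[[-0.9, 0.3], [1.1, -2.2], [2.2, 0.2], [0.0, -1.2], [-0.0, 0.6]]
[[0.6, -1.5], [0.3, -0.7], [3.1, 1.9], [-1.2, -0.2], [-1.9, 0.6]]
[[-0.9, 0.7]]
```

The single-view estimates range from 0.73 to 0.81 because of the sideways gap between panel and scale. I'll sight along the 45° plane itself: camera in that plane and off to the side, so the gap drops out.

Emit:
send_rows --pt "-1 0.02 -0.015 0 0 0 0" --pt "-1 0.02 -0.02 0.02 0 -0.125 0" --pt "-1 0.017 -0.02 0.025 0 -0.125 0" --pt "-1 0.008 0 0.025 0 -0.125 0" --pt "-1 0.01 0 0.01 0 -0.125 0" --pt "-1 0 0 0 0 0 0" --pt "-1 0 0 0 0 0 0" --pt "-1 0 0 0 0 0 0" --pt "-1 0 0 0 0 0 0" --pt "-1 0 0 0 0 0 0"

```text
time_s: 18.6
eef_pos: [513.6, 149.7, 140.7]
ee_rot: [0.036, 0.959, 0.14, -0.244]
force: [0.2, -0.7, -0.4]
grip_width: 1.0
grip_force: 0.0
```

```bash
python3 - <<'E'
from h import *
np.set_printoptions(precision=3,suppress=True)
p,r,s=cur();print(p,s["force"],s["time_s"])
c=ctrl.capture("wrist");o,d=ray([320,200],c)
rb=Ro.from_euler('z',-.29).apply(o-[383,282.5,45]);print("cam rel hinge",rb,"elev",np.arctan2(rb[2],rb[0]))
x=[383,282.5,.29,.785]
g=proj(model(x,[[85,-50]],0),c)[0].astype(int);print(g)
u,v=max(min(g[0]-75,490),0),max(g[1]-60,0);print(u,v)
cv2.imwrite("pics/w8.png",cv2.resize(c["img"][v:v+120,u:u+150,::-1],None,fx=5,fy=5,interpolation=cv2.INTER_CUBIC))
np.save("w8.npy",dict(c),allow_pickle=True)
for t in (.7,.745,.785,.825): print(t,((proj(model(x[:3]+[t],[[117,-56],[85,-62],[117,56],[3,-56],[150,0]],0),c)-[u,v])*5).round().tolist())
E
```

```text
[513.645 149.678 140.667] [ 0.197 -0.698 -0.43 ] 18.6
cam rel hinge [ 234.763 -164.884  217.756] elev 0.7478329014721511
[175 215]
100 155
0.7 [[314.0, 242.0], [452.0, 258.0], [-406.0, 240.0], [587.0, 283.0], [-261.0, 220.0]]
0.745 [[312.0, 280.0], [452.0, 281.0], [-408.0, 276.0], [587.0, 283.0], [-264.0, 276.0]]
0.785 [[312.0, 313.0], [451.0, 302.0], [-409.0, 308.0], [587.0, 284.0], [-265.0, 325.0]]
0.825 [[312.0, 347.0], [452.0, 323.0], [-408.0, 339.0], [587.0, 284.0], [-264.0, 374.0]]
```

View pics/w8.png

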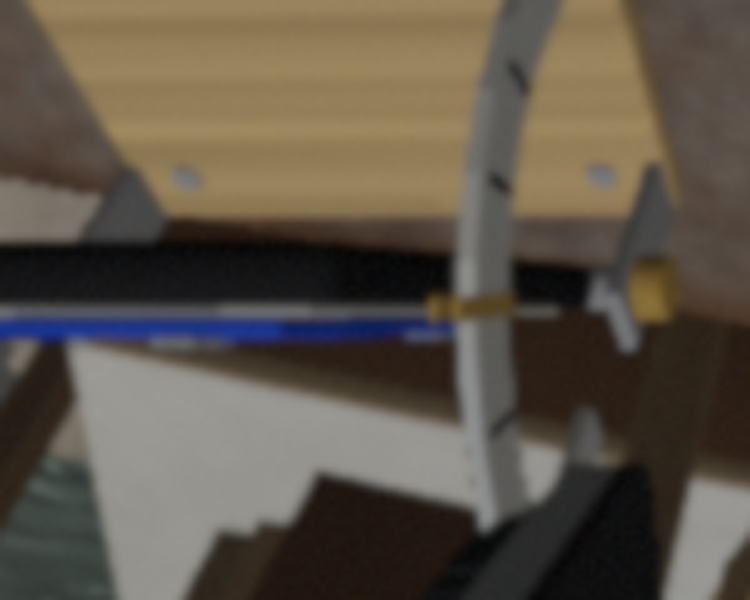

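In this edge-on view the brass mark lies at crop row about 305. The panel's mid-plane at its far edge is at row 275 (model: 280 for 0.745 rad and 313 for 0.785), so the slope is about 0.735–0.74 rad and needs +0.047 rad. I'll go back above the knob.

Emit:
send_rows --pt "-1 -0.0048 0 -0.0088 0 0.125 0" --pt "-1 -0.0037 0 -0.0093 0 0.125 0" --pt "-1 -0.0025 -0.01 -0.0097 0 0.125 0" --pt "-1 0.002 -0.025 -0.0099 0 0.125 0" --pt "-1 0.004 -0.03 0 0 0 0" --pt "-1 0.004 -0.035 0 0 0 0" --pt "-1 0.004 -0.03 0 0 0 0" --pt "-1 0.004 -0.02 0 0 0 0" --pt "-1 0.001 -0.01 0 0 0 0" --pt "-1 0 -0.005 0 0 0 0"

```text
time_s: 19.9
eef_pos: [485.7, 313.6, 179.7]
ee_rot: [0.0, 0.989, 0.145, -0.0]
force: [0.1, 0.3, -0.7]
grip_width: 1.0
grip_force: 0.0
```

```bash
python3 - <<'E'
from h import *
np.set_printoptions(precision=4,suppress=True)
p,r,s=cur();print(p,s["dq"],s["time_s"])
a,b=rel([484.5,313.3,97.0],down(.292),p,r);print(a,b)
E
```

```text
[485.7165 313.5807 179.659 ] [ 0.0604  0.0196 -0.0314 -0.0023  0.0115  0.0679] 19.9
[-1.2368 -0.0944 82.6592] [ 0.0002  0.0001 -0.0013]
```

Emit:
send_rows --pt "-1 -0.001 0 0.02 0 0 0" --pt "-1 0 0 0.028 0 0 0" --pt "-1 0 0 0.022 0 0 0" --pt "-1 0 0 0.0125 0 0 0" --pt "0.1 0 0 0 0 0 0" --pt "1 0 0 0 0 0 0" --pt "1 0 0 0 0 0 0" --pt "1 0 0 0 0 0 0" --pt "1 0 0 0 0 0 0" --pt "1 0 0 0 0 0 0"

```text
time_s: 21.15
eef_pos: [485.5, 312.9, 98.1]
ee_rot: [0.0, 0.989, 0.145, 0.001]
force: [1.6, -5.2, 5.1]
grip_width: 0.343
grip_force: 43.7
```

```bash
python3 - <<'E'
from h import *
np.set_printoptions(precision=4,suppress=True)
p,r,s=cur();print(p,s["grip_width"],s["force"],s["time_s"])
x=[384,282,.297,.785]
print([fit(["scene"],x,x[:3],False)[3] for _ in range(3)],s["time_s"])
E
```

```text
[485.4737 312.9022  98.0797] 0.34272155218792366 [ 1.5668 -5.1909  5.0754] 21.15
[np.float64(0.8067796367384382), np.float64(0.7623905068605462), np.float64(0.8016561679717565)] 21.15
```

Emit:
send_rows --pt "1 -0.0012 0 -0.0016 0 0 0" --pt "1 -0.0012 0 -0.0016 0 0 0" --pt "1 -0.0012 0 -0.0017 0 0 0" --pt "1 -0.0012 0 -0.0017 0 0 0" --pt "1 0 0 0 0 0 0" --pt "1 0 0 0 0 0 0" --pt "1 0 0 0 0 0 0" --pt "1 0 0 0 0 0 0" --pt "1 0 0 0 0 0 0" --pt "1 0 0 0 0 0 0"

```text
time_s: 22.85
eef_pos: [480.4, 311.3, 103.4]
ee_rot: [0.001, 0.989, 0.145, 0.0]
force: [3.9, -5.2, -4.8]
grip_width: 0.338
grip_force: 42.5
```

```bash
python3 - <<'E'
from h import *
np.set_printoptions(precision=4,suppress=True)
p,r,s=cur();d=p-np.array([485.4737,312.9022,98.0797]);print(p,r.as_matrix()[:,0]@d,d[2],s["force"],s["time_s"])
E
```

```text
[480.4128 311.3417 103.353 ] -5.295805341899645 5.273332283646582 [ 3.935  -5.1832 -4.7916] 22.85
```

Emit:
send_rows --pt "-1 0 0 0 0 0 0" --pt "-1 0 0 0 0 0 0" --pt "-1 0 0 0 0 0 0" --pt "-1 0 0 0 0 0 0" --pt "-1 0 0 -0.015 0 0 0" --pt "-1 0 0 -0.03 0 0 0" --pt "-1 0 0 -0.032 0 0 0" --pt "-1 0 0.02 0 0 0 0" --pt "-1 0 0.035 0 0 0 0" --pt "-1 0 0.04 0 0 0 0"

```text
time_s: 24.1
eef_pos: [507.3, 219.4, 180.6]
ee_rot: [0.0, 0.989, 0.145, -0.0]
force: [1.4, 0.2, -0.4]
grip_width: 1.0
grip_force: 0.0
```

Emit:
send_rows --pt "-1 0 0.04 0 0 0 0" --pt "-1 0 0.03 0 0 0 0" --pt "-1 -0.004 0 0.01 0 -0.125 0" --pt "-1 -0.005 0 0.01 0 -0.125 0" --pt "-1 0 0 0.01 0 -0.125 0" --pt "-1 0 0 0.01 0 -0.125 0" --pt "-1 0 0 0 0 0 0" --pt "-1 0 0 0 0 0 0" --pt "-1 0 0 0 0 0 0" --pt "-1 0 0 0 0 0 0"

```text
time_s: 25.35
eef_pos: [511.7, 149.1, 143.4]
ee_rot: [0.036, 0.959, 0.14, -0.244]
force: [-0.2, -0.2, 0.2]
grip_width: 0.998
grip_force: 0.0
```

```bash
python3 - <<'E'
from h import *
np.set_printoptions(precision=3,suppress=True)
p,r,s=cur();print(p,s["force"],s["time_s"])
c=ctrl.capture("wrist");o,d=ray([320,200],c)
rb=Ro.from_euler('z',-.29).apply(o-[383,282.5,45]);print("cam rel hinge",rb,"elev",np.arctan2(rb[2],rb[0]))
x=[383,282.5,.29,.785]
g=proj(model(x,[[85,-50]],0),c)[0].astype(int)
u,v=max(min(g[0]-75,490),0),max(g[1]-60,0);print(u,v)
cv2.imwrite("pics/w9.png",cv2.resize(c["img"][v:v+120,u:u+150,::-1],None,fx=5,fy=5,interpolation=cv2.INTER_CUBIC))
for t in (.745,.785,.825): print(t,((proj(np.vstack([model(x[:3]+[t],[q[:2]],q[2]) for q in [(117,-56,-5),(117,-56,5),(85,-62,0),(3,-56,0)]]),c)-[u,v])*5).round().tolist())
E
```

```text
[511.748 149.12  143.448] [-0.233 -0.198  0.243] 25.35
cam rel hinge [ 232.674 -164.841  220.64 ] elev 0.7588592440232356
101 151
0.745 [[310.0, 240.0], [309.0, 312.0], [448.0, 281.0], [583.0, 288.0]]
0.785 [[309.0, 274.0], [309.0, 345.0], [448.0, 302.0], [583.0, 289.0]]
0.825 [[309.0, 307.0], [310.0, 378.0], [448.0, 323.0], [583.0, 289.0]]
```

View pics/w9.png

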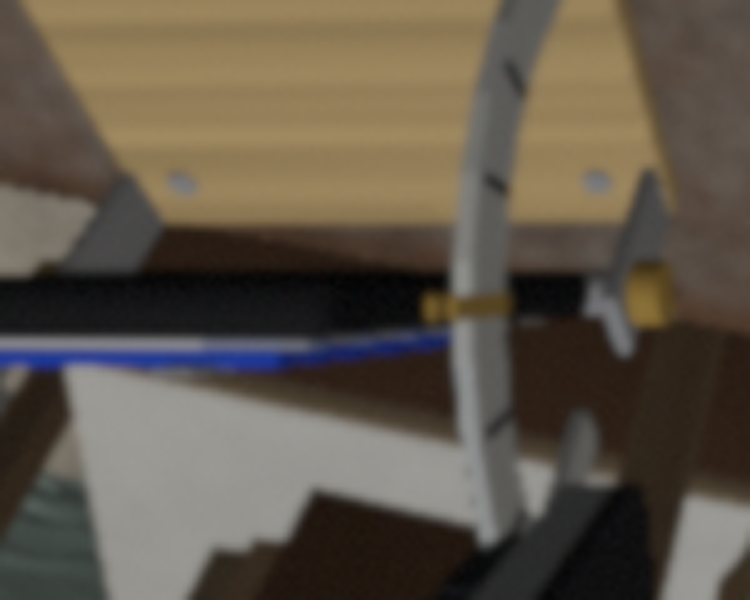

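The black edge at crop x = 309 spans rows 273–340, where the model for 0.785 rad predicts 274–345. The brass mark at (435–510, 305) lies on the panel's mid-plane, and the gripper is clear, so I'm handing in.

```bash
python3 -c "
from rig import ctrl
print(ctrl.finish_job())"
```

```text
the job is handed in; nothing more can be done
None
```

The blue board stands at about 45° (about 0.785 rad by the last edge-on view against the brass mark) and was released, the red board was never approached, and I handed the job in at about 25.4 s.

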